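Check the stone case against its layout cards

TASK

Open the lid of the wooden stone case and compare each compartment with the outline card in front of it. Take out the one piece that does not match its card and lay it flat in the dark steel tray, then ease the lid fully shut without slamming it. Leave the correctly packed pieces in their places and do not disturb the other things on the bench.

Things in the scene. Friction and masses are not known exactly. Their poses are not given: they have to be found in the camera images.
- case: shallow light-wood case, fixed, 116 (x) by 266 mm (y), walls 8 mm thick, 44 high, floor 6 thick. Origin: centre of its underside without the ledge; +x away from its front, +y left. Two dividers, 10 mm high, make three compartments 79 x 100 mm, middles at y = -83, 0, 83 mm, one piece in each, long side along x. A ledge in front (100 mm deep, 6 thick) carries the layout cards
- lid (a joint): lid hinge, rad: 0 shut, grows as the lid opens upward and away from the robot, 1.85 at its stop. At the start shut or a little ajar (up to 0.15). The hinge is stiff (0.24 N m of friction): the lid stays at whatever angle it is left; opening takes about 3 N at the tab
- lid_hinge (a point): middle of the hinge axis, at the far top edge of the case, 48 mm above the bench; the axis runs along the case's y. The lid panel, 8 mm thick and 268 mm wide, is centred on this height when shut and reaches 118 mm from the axis towards the front
- lid_tab (a point): grip point of the lid's steel pull tab, which sticks out 36 mm from the middle of the lid's front edge in the plane of the lid: 22 mm wide (along the case's y), 8 mm thick. The point lies mid-thickness, 24 mm beyond the lid edge, 142 mm from the hinge axis, and moves with the lid. Gripped across the 22 mm, the tab can turn between the pads
- stone: dark grey oil stone, 90 mm long (its y), 40 mm wide (its x), 25 mm high, about 0.22 kg; lies in one compartment. Origin at the centre of its underside
- block_1: pale grey abrasive block, 60 mm long (its y), 26 mm wide (its x), 12 mm high, about 20 g; lies in one compartment. Origin at the centre of its underside
- block_2: another pale grey block, the twin of block_1 (60 x 26 x 12 mm, long side its y, origin at the centre of its underside), in another compartment
- card_stone_1: white layout card, 92 x 78 x 2 mm, fixed on the ledge in front of the case, with a true-size dark outline, 90 x 40 mm, the oil stone: that belongs in the compartment straight behind the card. Origin: centre of its underside; +x runs towards its compartment. The three cards lie side by side in any order
- card_stone_2: white layout card, 92 x 78 x 2 mm, fixed on the ledge in front of the case, with a true-size dark outline, 90 x 40 mm, the oil stone (twin of card_stone_1): that belongs in the compartment straight behind the card. Origin: centre of its underside; +x runs towards its compartment. The three cards lie side by side in any order
- card_block: white layout card, 92 x 78 x 2 mm, fixed on the ledge in front of the case, with a true-size dark outline, 60 x 26 mm, the pale block: that belongs in the compartment straight behind the card. Origin: centre of its underside; +x runs towards its compartment. The three cards lie side by side in any order
- card_stone_1_place (a point): the middle of the compartment floor straight behind this card, 106 mm along the card's +x axis; the part lies with its underside centre here when it is packed right
- card_stone_2_place (a point): the middle of the compartment floor straight behind this card, 106 mm along the card's +x axis; the part lies with its underside centre here when it is packed right
- card_block_place (a point): the middle of the compartment floor straight behind this card, 106 mm along the card's +x axis; the part lies with its underside centre here when it is packed right
- tray: square dark steel tray fixed on the bench to one side of the case, 126 x 126 mm, rim 20 mm high, walls 3 mm, floor 8 mm thick, empty. Origin at the centre of its underside
- dish: round white dish, 66 mm across and 28 mm high, loose on the bench on the other side of the case: leave it alone
- rubbing_stone: dark rubbing stone, 32 x 75 x 22 mm, loose on the bench behind the case: leave it alone
- burnisher: burnisher with a wooden handle, 171 mm long, 20 mm thick, loose on the bench behind the case to the right: leave it alone
- hammer: small hammer, 229 mm long, 38 mm high, loose on the left of the bench: leave it alone

How it is judged:
By the outcome, as a careful person would: the job done as asked, in the order asked, and still so for the second after the job is handed in, with the robot touching nothing.
It also fails if it takes over 72 s, if anything falls off the work surface, if the arm or the gripper's body presses on something with over 40 N, if the wrist force passes 120 N, or if a joint passes its speed limit or range.

ROBOT

A 6-joint arm with a two-finger parallel gripper is mounted at the origin on a cart in front of the work surface, level with it; the furniture and walls round the work are solid. World frame = base frame: x ahead of the robot, y to its left, z up, the work surface at z = 0. Lengths are in mm, angles in rad, forces in N, time in s.
With the tool pointing down it reaches from about 275 to 750 mm from the base axis. Payload 10.2 kg.
Tool frame: the origin (TCP) lies between the finger pads; the fingertips stand 14 mm ahead of it and the grasp point (between the pads) lies 5 mm behind it (tip_reach is the distance from the TCP to the fingertips, in mm); z points along the fingers, y is the line along which they close (so a half turn about z gives the same grasp; the last joint's range is limited). The gripper opens to 85 mm and grips with 20 to 120 N. Pads are 22 mm wide; open, the fingers measure 114 mm over their backs; the gripper's body (76 mm by 85 mm) begins 54 mm behind the grasp point. The pads swing forward as they close: fully open they stand 13 mm farther back than shut.
Start: joints at [-1.333, 0.313, 1.498, -0, 1.331, -0.223], TCP at [233.438, -470.253, 245.294] pointing down, gripper open.
Joint ranges: [-2.94, 2.94], [-0.97, 2.17], [0.19, 2.56], [-1.23, 4.37], [0.02, 3.11], [-2.88, 2.88]. Speed limits (rad/s): [2.39, 2.39, 3.01, 3.14, 3.14, 3.14].

INTERFACE

Orientations are given as a unit quaternion [w, x, y, z].
In Python, from rig import * gives the robot as it stands.
- The arm moves only by the tool arm_command, never from a script. Its argument "steps" is a list that holds one entry, the list of rows, each a list of 7 numbers: the opening, from 0 (shut) to 1 (fully open), then the shift along the tool's x, y, z each as a share of 0.05 m, from -1 to 1, then the turn, a rotation vector about the tool's x, y, z each as a share of 0.15 rad, from -1 to 1. A call has 1 to 8 rows; each row shifts and turns the commanded pose from where the row before left it, along the tool's axes as they then stand; what a row does not reach is not made up. A row lasts 1/8 s, in which the tool goes at most 62.5 mm and 10.7 degrees, less where a joint would pass 70% of its speed; a pose out of reach is approached as far as the arm can. A call with a number of a shift or a turn outside -1 to 1 is refused whole. A call with a gripper value outside its range is refused whole. The fingers move at their own pace and stop on an object; "squeeze" is the grip in N (left out, the last holds). Time passes only in rows, so rows that do not move let the fingers close. It gives the time, the measured TCP pose, the force, the opening and the grip force at its end, in the units of the state.
- sense(): the state, without advancing time (a new reading comes with each control period).
- capture(name): name is "scene" or "top" or "wrist"; returns the picture (420x560x3 uint8, red, green, blue); there is no depth.
- get_calibration(name): a dict with "intrinsics" (3x3 intrinsics, pixels), "rvec" (rotation vector, rad) and "tvec" (3), from world to camera coordinates, as OpenCV has them; the wrist camera has in their place "T_tool_cam" (4x4, takes a point from camera to tool coordinates, whose origin is the TCP and whose axes are the flange's). Camera axes: x right, y down, z forward; pixel columns grow to the right and rows downward; lengths in mm; the calibration is good to about 2 mm. A picture is of the moment at which its call begins: read the wrist's pose just before it. get_calibration takes no time and is no camera call.
- finish_job(): hands the job in; it is judged then, once.
The state is a dict: "time_s": time; "joints": joint angles; "dq": joint speeds; "tau": joint torques, N m; "eef_pos": TCP position; "ee_rot": TCP orientation; "force": force on the tool from outside, world axes, zero at the start; "wrist_torque": the same for the moment, N m; "grip_width": opening from 0.0 (shut) to 1.0 (fully open); "grip_force": force on a finger pad.
Only numpy, scipy, OpenCV 4.12 (cv2) and the standard library are available. Lean on these libraries where they do the work, as an engineer would, in place of code of your own. Each camera call takes 0.05 s, during which the arm holds its last target. There are 200 camera calls.

## Working session

There is one attempt and no reset: what is moved stays moved. The work goes in short steps, Python scripts to look and compute and a tool call to move; the robot and the scene stay as the last step left them, time stands still between calls to the robot, and variables do not carry over. Pictures are saved under pics/ and viewed, at most 10 in all, crops included, and the job is handed in when it is done.

Besides the shell and the picture viewer there is one more tool, called after "Emit:" as name(argument=value, ...) on one line, values as JSON. arm_command: Moves the arm, as the interface text tells. Its arguments: {"type":"object","properties":{"steps":{"type":"array"},"squeeze":{"type":"number"}},"required":["steps"]}

```bash
mkdir -p pics
cat > h.py <<'E'
from rig import *
import numpy as np, cv2
from scipy.spatial.transform import Rotation as R
def cam(n,s=None):
    c=get_calibration(n);K=np.array(c["intrinsics"],float)
    if "rvec" in c:
        Rm=cv2.Rodrigues(np.array(c["rvec"],float))[0];return K,Rm.T,-Rm.T@np.array(c["tvec"],float).ravel()
    s=s or sense();q=s["ee_rot"];Rt=R.from_quat([q[1],q[2],q[3],q[0]]).as_matrix()
    T=np.array(c["T_tool_cam"]);return K,Rt@T[:3,:3],np.array(s["eef_pos"])+Rt@T[:3,3]
def ray(C,uv):
    K,A,o=C;d=A@np.linalg.inv(K)@np.array([*uv,1.]);return o,d/np.linalg.norm(d)
def onz(C,uv,z):
    o,d=ray(C,uv);return o+d*(z-o[2])/d[2]
def tri(C1,p1,C2,p2):
    o1,d1=ray(C1,p1);o2,d2=ray(C2,p2)
    t=np.linalg.lstsq(np.c_[d1,-d2],o2-o1,rcond=None)[0];a=o1+t[0]*d1;b=o2+t[1]*d2
    return (a+b)/2,np.linalg.norm(a-b)
def proj(C,P):
    K,A,o=C;p=K@(A.T@(np.array(P,float)-o));return p[:2]/p[2]
def save(n,im): cv2.imwrite("pics/"+n+".png",cv2.cvtColor(im,cv2.COLOR_RGB2BGR))
E
python3 - <<'E'
from h import *
s=sense();print(s["eef_pos"],s["ee_rot"],s["force"],s["grip_width"])
for n in("scene","top"):
    im=capture(n);save(n+"0",im);C=cam(n);print(n,C[2].round(),C[1][:,2].round(2))
print(get_calibration("wrist"))
E
```

```text
[ 233.39399094 -470.0068477   244.74461138] [-6.31326120e-04  9.73573539e-01  2.28372866e-01 -1.18941888e-06] [0.00787327 0.38562605 0.64622032] 0.9986761201846763
scene [-224. -890.  901.] [ 0.52  0.64 -0.56]
top [ 376.   63. 1245.] [ 0.16  0.03 -0.99]
{'intrinsics': array([[293.20791443,   0.        , 279.7566123 ],
       [  0.        , 293.20791443, 200.52863591],
       [  0.        ,   0.        ,   1.        ]]), 'T_tool_cam': array([[-8.20733976e-05, -9.59825813e-01, -2.80596510e-01,
         7.23116175e+01],
       [ 9.99999594e-01, -3.30474392e-04,  8.37945163e-04,
         9.42670232e-01],
       [-8.97011359e-04, -2.80596327e-01,  9.59825451e-01,
        -1.27705757e+02],
       [ 0.00000000e+00,  0.00000000e+00,  0.00000000e+00,
         1.00000000e+00]])}
```

View pics/top0.png

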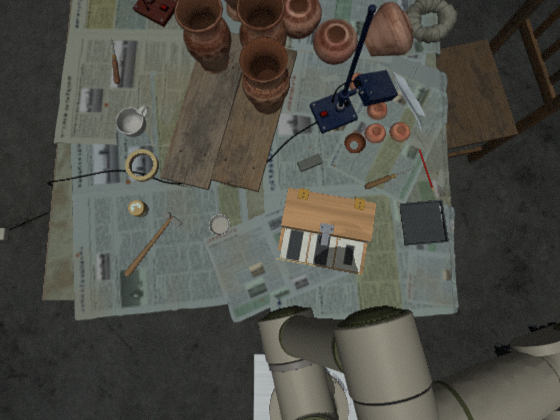

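View pics/scene0.png

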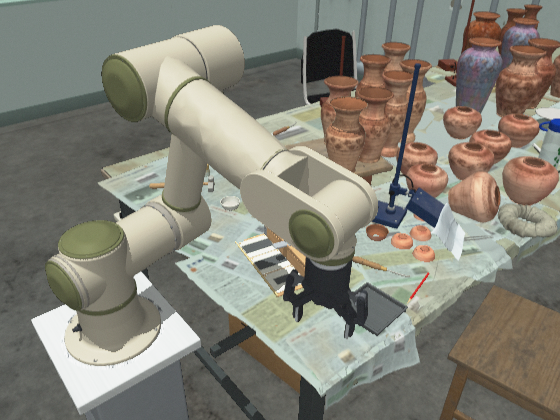

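The top view shows the case's lid at (328,212), the tab at (326,230), cards at (293,245), (322,250) and (348,257), and the tray at (424,222). The scene view of the case is partly hidden by the arm.

Run:
```python
from h import *
im=cv2.imread("pics/top0.png");C=cam("top")
hsv=cv2.cvtColor(im,cv2.COLOR_BGR2HSV)
m=cv2.inRange(hsv,(8,70,90),(25,255,255));roi=np.zeros_like(m);roi[180:285,265:390]=255
cs=cv2.findContours(m&roi,0,2)[0];c=max(cs,key=cv2.contourArea);r=cv2.minAreaRect(c)
b=cv2.boxPoints(r);print(r)
for p in b: print(p.round(1),onz(C,p,52).round(1))
m=cv2.inRange(hsv,(0,0,0),(180,255,75));roi[:]=0;roi[190:260,390:460]=255
c=max(cv2.findContours(m&roi,0,2)[0],key=cv2.contourArea);r=cv2.minAreaRect(c);print("tray",r,onz(C,r[0],15))
for p in cv2.boxPoints(r): print(p.round(1),onz(C,p,20).round(1))
m=cv2.inRange(hsv,(0,0,165),(180,50,255));roi[:]=0;roi[220:285,265:390]=255
for c in cv2.findContours(m&roi,0,2)[0]:
    if cv2.contourArea(c)>60:r=cv2.minAreaRect(c);print("card",r,onz(C,r[0],8).round(1))
save("crop0",cv2.cvtColor(cv2.resize(im[170:290,260:460],None,fx=4,fy=4,interpolation=2),4))
```

```text
((328.111083984375, 218.9668426513672), (91.4109115600586, 52.32368087768555), 9.950627326965332)
[278.6 236.8] [490.1  85.6  52. ]
[287.6 185.3] [645.6  58.6  52. ]
[377.6 201.1] [ 596.8 -209.    52. ]
[368.6 252.6] [ 444.1 -177.    52. ]
tray ((423.73883056640625, 223.6645050048828), (47.29502487182617, 44.40645217895508), 82.56858825683594) [ 533.9528415  -353.52141752   15.        ]
[398.7 203.1] [ 596.5 -279.7   20. ]
[442.7 197.3] [ 614.1 -413.6   20. ]
[448.8 244.2] [ 471.4 -422.6   20. ]
[404.8 250. ] [ 454.  -291.2   20. ]
card ((354.8866271972656, 250.20260620117188), (36.765560150146484, 20.425310134887695), 52.43141174316406) [ 453.9 -144.8    8. ]
card ((311.66400146484375, 247.84799194335938), (5.724334239959717, 28.80055809020996), 10.30484676361084) [460.8 -14.3   8. ]
card ((304.0855712890625, 246.51510620117188), (5.792844295501709, 29.601430892944336), 10.007980346679688) [464.8   8.7   8. ]
card ((284.7960205078125, 242.87200927734375), (5.634891986846924, 28.80055809020996), 10.304845809936523) [475.8  67.4   8. ]
```

View pics/crop0.png

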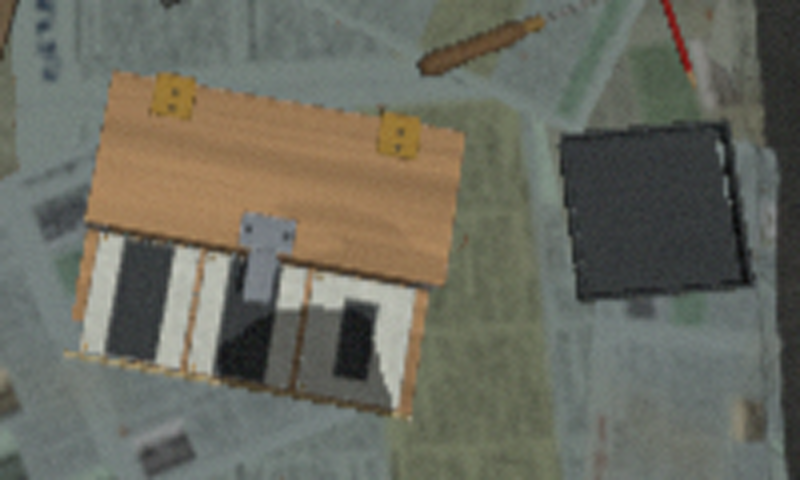

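The crop shows the cards left to right as stone, stone and block, so the odd piece should be a pale block behind one of the two stone cards. The tab tip is at about (257,299) in the crop. Next I'll compute the geometry and write a small planner that turns world targets into rows.

```bash
cat >> h.py <<'E'
def state():
    s=sense();q=s["ee_rot"];Rt=R.from_quat([q[1],q[2],q[3],q[0]]).as_matrix()
    return np.array(s["eef_pos"]),Rt
def rows(p1,head,n,tilt=0):
    """equal rows to world point p1, tool down with x heading head; shares."""
    p,Rt=state();p1=np.array(p1,float)
    Rg=R.from_euler("z",head).as_matrix()@np.diag([1,-1,-1.])@R.from_euler("y",tilt).as_matrix()
    # heading change unwrapped as pure tool-z turn when tool is down
    v=R.from_matrix(Rt.T@Rg).as_rotvec();A=Rt
    print("rotvec",v.round(3))
    for i in range(n):
        print((A.T@(p1-p)/n/50).round(3),(v/n/.15).round(3));A=A@R.from_rotvec(v/n).as_matrix()
E
python3 - <<'E'
from h import *
C=cam("top");f=lambda u,v,z:onz(C,(260+u/4-.4,170+v/4-.4),z)
L=[f(112,72,52),f(464,131,52),f(442,284,52),f(88,224,52)]
for l in L:print(l.round(1))
print([np.linalg.norm(L[i]-L[i-1]).round(1) for i in range(4)])
print("tabtip",f(257,299,52),"lid front mid",(L[2]+L[3])/2)
d=L[0]-L[1];e=L[3]-L[2];print("case x heading",np.arctan2(d[1],d[0])-np.pi/2,np.arctan2(e[1],e[0])-np.pi/2)
print("ledge front L,R",f(80,352,6),f(410,416,6))
rows([380,-60,330],2.96,16)
E
```

```text
[638.5  58.7  52. ]
[ 593.1 -202.8   52. ]
[ 479.2 -182.6   52. ]
[523.4  76.6  52. ]
[np.float64(116.5), np.float64(265.4), np.float64(115.6), np.float64(262.9)]
tabtip [468.08585727 -47.30599134  52.        ] lid front mid [501.33521007 -52.95292512  52.        ]
case x heading -0.17220951036997856 -0.16889235882666775
ledge front L,R [431.23716908  83.16892966   6.        ] [ 384.01958037 -164.69372434    6.        ]
rotvec [-0.000e+00 -1.000e-03 -2.499e+00]
[ 0.392 -0.378 -0.106] [-0.000e+00 -1.000e-03 -1.041e+00]
[ 0.446 -0.312 -0.106] [-0.000e+00 -1.000e-03 -1.041e+00]
[ 0.489 -0.239 -0.106] [-0.000e+00 -1.000e-03 -1.041e+00]
[ 0.52  -0.16  -0.106] [-0.000e+00 -1.000e-03 -1.041e+00]
[ 0.539 -0.077 -0.106] [-0.000e+00 -1.000e-03 -1.041e+00]
[ 0.544  0.008 -0.106] [-0.000e+00 -1.000e-03 -1.041e+00]
[ 0.536  0.092 -0.106] [-0.000e+00 -1.000e-03 -1.041e+00]
[ 0.516  0.175 -0.106] [-0.000e+00 -1.000e-03 -1.041e+00]
[ 0.482  0.253 -0.106] [-0.000e+00 -1.000e-03 -1.041e+00]
[ 0.437  0.325 -0.106] [-0.000e+00 -1.000e-03 -1.041e+00]
[ 0.381  0.389 -0.106] [-0.000e+00 -1.000e-03 -1.041e+00]
[ 0.316  0.443 -0.106] [-0.000e+00 -1.000e-03 -1.041e+00]
[ 0.243  0.487 -0.106] [-0.000e+00 -1.000e-03 -1.041e+00]
[ 0.164  0.519 -0.106] [-0.000e+00 -1.000e-03 -1.041e+00]
[ 0.082  0.538 -0.106] [-0.000e+00 -1.000e-03 -1.041e+00]
[-0.003  0.544 -0.106] [-0.000e+00 -1.000e-03 -1.041e+00]
```

Emit:
arm_command(steps=[[[1,0.4,-0.38,-0.1,0,0,-1],[1,0.45,-0.31,-0.1,0,0,-1],[1,0.49,-0.24,-0.1,0,0,-1],[1,0.52,-0.16,-0.1,0,0,-1],[1,0.54,-0.08,-0.1,0,0,-1],[1,0.54,0,-0.1,0,0,-1],[1,0.54,0.09,-0.1,0,0,-1],[1,0.52,0.18,-0.1,0,0,-1]]])

```text
time_s: 1.1
eef_pos: [311.5, -265.1, 285.3]
ee_rot: [-0.0, 0.673, 0.74, 0.0]
force: [-0.1, 0.9, -0.2]
grip_width: 1.002
grip_force: 0.0
```

Emit:
arm_command(steps=[[[0.6,0.48,0.25,-0.1,0,0,-1],[0.6,0.44,0.33,-0.1,0,0,-1],[0.6,0.38,0.39,-0.1,0,0,-1],[0.6,0.32,0.44,-0.1,0,0,-1],[0.6,0.24,0.49,-0.1,0,0,-1],[0.6,0.16,0.52,-0.1,0,0,-1],[0.6,0.08,0.54,-0.1,0,0,-1],[0.6,0,0.54,-0.1,0,0,-1]]])

```text
time_s: 2.1
eef_pos: [399.4, -65.9, 325.3]
ee_rot: [-0.0, 0.137, 0.991, 0.0]
force: [0.3, 0.1, 0.6]
grip_width: 0.596
grip_force: 0.0
```

Run:
```python
from h import *
p,Rt=state();print(p,Rt.round(3),sense()["time_s"],sense()["grip_width"])
save("w1",capture("wrist"))
print(proj(cam("wrist"),[468,-47,52]))
```

```text
[399.44273557 -65.92847517 325.25533654] [[-0.962  0.272 -0.   ]
 [ 0.272  0.962  0.   ]
 [ 0.     0.    -1.   ]] 2.1 0.5955443198935569
[303.69416065 209.15506044]
```

View pics/w1.png

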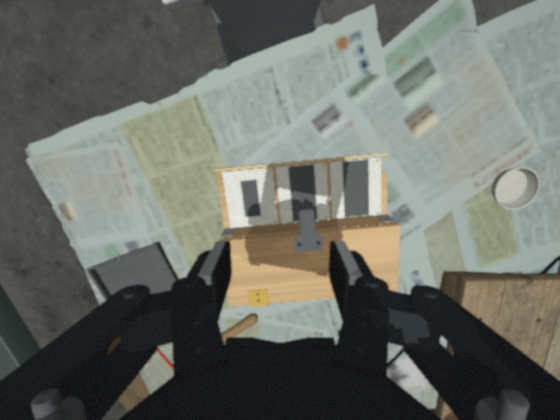

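The wrist view shows the tab from (307,210) to (308,248), and the lid's front edge from (223,236) to (400,225). I'll triangulate these against the top view.

Run:
```python
from h import *
T=cam("top");W=cam("wrist");im=cv2.imread("pics/w1.png");im2=cv2.imread("pics/top0.png")
def tab(im,roi):
    h=cv2.cvtColor(im,cv2.COLOR_BGR2HSV);x0,x1,y0,y1=roi
    m=cv2.inRange(h[y0:y1,x0:x1],(100,25,50),(130,120,220))
    c=max(cv2.findContours(m,0,2)[0],key=cv2.contourArea).reshape(-1,2)+[x0,y0];return c
a=tab(im,(285,335,200,260));b=tab(im2,(310,345,215,255))
print(a.min(0),a.max(0),b.min(0),b.max(0))
print(im[230,306],im[215,306],im2[235,325])
f=lambda u,v:(260+u/4-.4,170+v/4-.4)
for n,w,t in(("tip",(307,210),f(257,299)),("lidR",(223,236.5),f(442,284)),("lidL",(400,225.5),f(88,224)),("ledgeR",(217,169.5),f(410,416)),("ledgeL",(386.5,155),f(68,354))):
    P,e=tri(W,w,T,t);print(n,P.round(1),e.round(1))
for w in [(307,210),(300.5,212),(314.5,211),(307,248)]: print(onz(W,w,50).round(1))
```

```text
Traceback (most recent call last):
ValueError: max() iterable argument is empty
```

Run:
```python
from h import *
T=cam("top");W=cam("wrist");im=cv2.imread("pics/w1.png");im2=cv2.imread("pics/top0.png")
print(im[230,300:316].tolist(),im[205:215,307].tolist())
f=lambda u,v:(260+u/4-.4,170+v/4-.4)
for n,w,t in(("tip",(307,210),f(257,299)),("lidR",(223,236.5),f(442,284)),("lidL",(400,225.5),f(88,224)),("ledgeR",(217,169.5),f(410,416)),("ledgeL",(386.5,155),f(68,354))):
    P,e=tri(W,w,T,t);print(n,P.round(1),e.round(1))
for w in [(307,210),(300.5,212),(314.5,211),(307,248)]: print(onz(W,w,50).round(1))
```

```text
[[84, 90, 97], [97, 96, 94], [102, 101, 96], [104, 102, 97], [104, 102, 97], [103, 102, 96], [106, 102, 99], [104, 103, 98], [106, 106, 99], [105, 102, 98], [106, 105, 101], [105, 103, 98], [104, 103, 99], [105, 105, 100], [95, 98, 97], [82, 92, 102]] [[52, 54, 49], [54, 55, 52], [55, 55, 53], [58, 59, 54], [73, 72, 67], [92, 90, 86], [100, 98, 93], [105, 103, 99], [104, 103, 98], [105, 104, 98]]
tip [466.4 -44.4  65.9] 3.4
lidR [ 482.2 -181.8   35.6] 8.6
lidL [520.9  76.7  70.5] 0.6
ledgeR [ 385.2 -164.    -0.4] 4.4
ledgeL [429.6  91.7  18.5] 1.1
[471.2 -42.7  50. ]
[471.7 -52.5  50. ]
[475.6 -32.6  50. ]
[529.7 -57.1  50. ]
```

Run:
```python
from h import *
rows([450,-45,170],2.97,6)
```

```text
rotvec [ 0.001  0.001 -0.097]
[-0.143  0.105  0.52 ] [ 0.001  0.001 -0.107]
[-0.144  0.103  0.52 ] [ 0.001  0.001 -0.107]
[-0.146  0.1    0.52 ] [ 0.001  0.001 -0.107]
[-0.148  0.098  0.52 ] [ 0.001  0.001 -0.107]
[-0.149  0.096  0.52 ] [ 0.001  0.001 -0.107]
[-0.151  0.093  0.52 ] [ 0.001  0.001 -0.107]
```

Emit:
arm_command(steps=[[[0.6,-0.15,0.1,0.52,0,0,-0.11],[0.6,-0.15,0.1,0.52,0,0,-0.11],[0.6,-0.15,0.1,0.52,0,0,-0.11],[0.6,-0.15,0.1,0.52,0,0,-0.11],[0.6,-0.15,0.1,0.52,0,0,-0.11],[0.6,-0.15,0.1,0.52,0,0,-0.11],[0.6,0,0,0,0,0,0]]])

```text
time_s: 3.02
eef_pos: [449.3, -48.1, 167.9]
ee_rot: [-0.002, 0.091, 0.996, 0.001]
force: [-0.3, 1.0, 0.2]
grip_width: 0.601
grip_force: 0.0
```

Run:
```python
from h import *
s=sense();print(s["eef_pos"],s["ee_rot"],s["time_s"])
im=capture("wrist");save("w2",im);np.save("w2.npy",np.r_[s["eef_pos"],s["ee_rot"]])
```

```text
[449.28785847 -48.14366331 167.90736771] [-1.93914873e-03  9.10105975e-02  9.95847895e-01  5.29353628e-04] 3.025
```

View pics/w2.png

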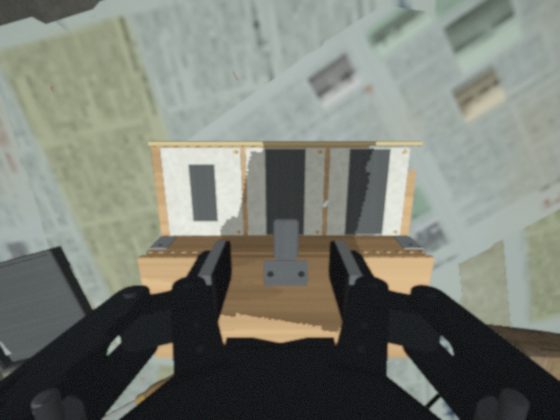

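The close wrist view shows the tab tip at (286,220), about 25 px wide, the lid's front corners at (140,257) and (432,257), and the ledge edge at row 144. The lid stands slightly ajar.

Run:
```python
from h import *
a=dict(eef_pos=[399.44,-65.93,325.26],ee_rot=[0,.137,.9906,0]);v=np.load("w2.npy");b=dict(eef_pos=v[:3],ee_rot=v[3:])
# exact heading of first view
h=np.arctan2(.272,-.962);a["ee_rot"]=[0,np.cos(h/2),np.sin(h/2),0]
A,B,T=cam("wrist",a),cam("wrist",b),cam("top")
f=lambda u,v:(260+u/4-.4,170+v/4-.4)
for n,w,q,t in(("tip",(307.3,209.5),(286,220),f(257,299)),("lidR",(223,237),(140,257),f(442,284)),("lidL",(400,225.5),(432,257),f(88,224)),("ledgeR",(217,169.5),(150,143.5),f(410,416)),("ledgeL",(386.5,155),(421.5,143.5),f(68,354))):
    P,e=tri(A,w,B,q);Q,g=tri(B,q,T,t);print(n,P.round(1),e.round(1),Q.round(1),g.round(1))
for z in(48,55,62): print(z,onz(B,(286,220),z).round(1))
```

```text
tip [458.8 -45.1  80.5] 0.4 [467.8 -46.6  55. ] 0.8
lidR [ 466.2 -165.3   83.1] 2.2 [ 478.7 -182.    55.5] 0.5
lidL [531.3  80.9  47.6] 0.4 [523.1  75.9  59.7] 1.8
ledgeR [ 383.  -160.2   15.7] 0.9 [ 383.7 -164.6    6.5] 0.6
ledgeL [428.1  86.3  26. ] 0.2 [429.7  92.   13.6] 0.7
48 [470.2 -46.6  48. ]
55 [467.7 -46.3  55. ]
62 [465.2 -45.9  62. ]
```

Run:
```python
from h import *
rows([478.5,-48.3,46],2.972,6)
```

```text
rotvec [ 0.    -0.002 -0.013]
[-0.095  0.018  0.411] [ 0.    -0.002 -0.014]
[-0.095  0.018  0.411] [ 0.    -0.002 -0.014]
[-0.095  0.017  0.411] [ 0.    -0.002 -0.014]
[-0.095  0.017  0.411] [ 0.    -0.002 -0.014]
[-0.095  0.017  0.411] [ 0.    -0.002 -0.014]
[-0.094  0.017  0.411] [ 0.    -0.002 -0.014]
```

Emit:
arm_command(steps=[[[0.6,-0.19,0.03,0.4,0,0,0],[0.6,-0.19,0.03,0.4,0,0,0],[0.6,-0.19,0.04,0.4,0,0,0],[0.6,0,0,0.42,0,0,-0.08],[0.6,0,0,0.42,0,0,0],[0.6,0,0,0.42,0,0,0],[0.6,0,0,0,0,0,0]]])

```text
time_s: 3.95
eef_pos: [478.8, -48.9, 46.5]
ee_rot: [-0.0, 0.085, 0.996, 0.0]
force: [-0.6, -0.3, 0.2]
grip_width: 0.598
grip_force: 0.0
```

Emit:
arm_command(steps=[[[0,0,0,0,0,0,0],[0,0,0,0,0,0,0],[0,0,0,0,0,0,0],[0,0,0,0,0,0,0],[0,0,0,0,0,0,0],[0,0,0,0,0,0,0]]], squeeze=35)

```text
time_s: 4.7
eef_pos: [479.6, -48.6, 46.7]
ee_rot: [0.001, 0.085, 0.996, 0.0]
force: [3.4, 4.4, 2.2]
grip_width: 0.248
grip_force: 36.4
```

Emit:
arm_command(steps=[[[0,-0.014,0,-0.284,0,0,0],[0,-0.042,0,-0.281,0,0,0],[0,-0.07,0,-0.275,0,0,0],[0,-0.097,0,-0.267,0,0,0],[0,-0.124,0,-0.256,0,0,0],[0,-0.148,0,-0.242,0,0,0],[0,-0.172,0,-0.226,0,0,0],[0,-0.194,0,-0.208,0,0,0]]])

```text
time_s: 5.7
eef_pos: [521.3, -56.1, 148.0]
ee_rot: [-0.001, 0.085, 0.996, -0.0]
force: [4.1, -1.4, -12.9]
grip_width: 0.244
grip_force: 34.7
```

Emit:
arm_command(steps=[[[0,-0.22,0,-0.18,0,0,0],[0,-0.237,0,-0.157,0,0,0],[0,-0.252,0,-0.132,0,0,0],[0,-0.263,0,-0.106,0,0,0],[0,-0.272,0,-0.08,0,0,0],[0,-0.279,0,-0.052,0,0,0],[0,-0.283,0,-0.023,0,0,0],[0,-0.284,0,0.005,0,0,0]]])

```text
time_s: 6.7
eef_pos: [623.9, -74.8, 184.9]
ee_rot: [-0.002, 0.085, 0.996, -0.001]
force: [-5.9, -5.5, -0.5]
grip_width: 0.245
grip_force: 36.1
```

Emit:
arm_command(steps=[[[0,-0.28,0,0.025,0,0,0],[0,-0.27,0,0.05,0,0,0],[0,0,0,0,0,0,0],[0.55,0,0,0,0,0,0],[0.55,0,0,0,0,0,0],[0.55,0,0,0,0,0,0]]])

```text
time_s: 7.45
eef_pos: [651.5, -78.1, 181.0]
ee_rot: [0.0, 0.085, 0.996, -0.0]
force: [-0.4, -0.9, 0.0]
grip_width: 0.548
grip_force: 0.0
```

Emit:
arm_command(steps=[[[0.55,0,0,-0.5,0,0,0],[0.55,0,0,-0.5,0,0,0],[0.55,0,0,-0.5,0,0,0],[0.55,0.8,0,-0.5,0,0,0],[0.55,0.9,0,0,0,0,0],[0.55,0.9,0,0,0,0,0],[0.55,0.7,0,0,0,0,0],[0.55,0,0,0,0,0,0]]])

```text
time_s: 8.45
eef_pos: [487.6, -49.9, 281.6]
ee_rot: [0.001, 0.085, 0.996, -0.0]
force: [1.6, 0.4, -0.1]
grip_width: 0.551
grip_force: 0.0
```

Run:
```python
from h import *
s=sense();print(s["eef_pos"],s["ee_rot"],s["time_s"])
im=capture("wrist");save("w3",im);save("top3",capture("top"));np.save("w3.npy",np.r_[s["eef_pos"],s["ee_rot"]])
```

```text
[487.64712995 -49.86237299 281.63530636] [ 5.26327724e-04  8.47362717e-02  9.96403263e-01 -1.54569293e-04] 8.45
```

View pics/w3.png

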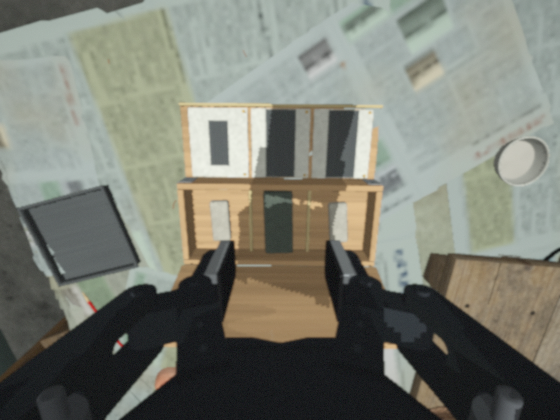

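The lid is open. The wrist view shows, left to right, a block at (219,221) behind the block card, the stone at (279,222) behind a stone card, and a block at (338,221) behind a stone card. The third block is the odd one, in the world-left compartment. The tray spans (22,205) to (137,270).

Run:
```python
from h import *
v=np.load("w3.npy");W=cam("wrist",dict(eef_pos=v[:3],ee_rot=v[3:]));T=cam("top")
im=cv2.imread("pics/w3.png");t=cv2.imread("pics/top3.png")
print("pred top px",proj(T,[576.6,19,18]),"wrist",proj(W,[576.6,19,18]))
def blob(im,roi,vlo,name):
    x0,x1,y0,y1=roi;h=cv2.cvtColor(im,cv2.COLOR_BGR2HSV)[y0:y1,x0:x1]
    m=cv2.inRange(h,(0,0,vlo),(180,70,255));c=max(cv2.findContours(m,0,2)[0],key=cv2.contourArea)
    r=cv2.minAreaRect(c);M=cv2.moments(c);print(name,r,cv2.contourArea(c));return r[0]+np.array([x0,y0]),cv2.boxPoints(r)+[x0,y0]
w,bw=blob(im,(326,352,195,248),60,"w")
for b in bw:print(b,onz(W,b,18).round(1))
u0,v0=proj(T,[576.6,19,18]).astype(int)
q,bq=blob(t,(u0-8,u0+9,v0-14,v0+14),60,"t")
print(w,q,tri(W,w,T,q),onz(W,w,18),onz(T,q,18))
cr=cv2.resize(t[170:290,260:460],None,fx=4,fy=4,interpolation=2);a=cv2.resize(im[190:260,160:400],None,fx=3.333,fy=3.333,interpolation=2)
cv2.imwrite("pics/c3.png",np.vstack([cr[:360],a]))
# tray two views: inner floor
for n,I,roi in(("w",im,(10,145,175,295)),("t",t,(390,460,190,260))):
    x0,x1,y0,y1=roi;h=cv2.cvtColor(I,cv2.COLOR_BGR2HSV)[y0:y1,x0:x1];m=cv2.inRange(h,(0,0,0),(180,255,75))
    c=max(cv2.findContours(m,0,2)[0],key=cv2.contourArea);r=cv2.minAreaRect(c);p=np.array(r[0])+[x0,y0]
    print("tray",n,p,r[1],onz(W if n=="w" else T,p,14).round(1))
    if n=="w":pw=p
print(tri(W,pw,T,p))
```

```text
pred top px [300.55989886 209.72684281] wrist [338.49707527 221.56964385]
w ((11.5, 29.5), (45.0, 19.0), 90.0) 776.5
[328. 202.] [545.3   7.9  18. ]
[347. 202.] [549.7  34.   18. ]
[347. 247.] [618.   26.7  18. ]
[328. 247.] [ 6.133e+02 -6.000e-01  1.800e+01]
t ((8.276470184326172, 14.405882835388184), (8.283223152160645, 19.327518463134766), 4.398705005645752) 136.5
[337.5 224.5] [300.27647018 209.40588284] (array([578.32868963,  18.30429052,  20.87122636]), np.float64(4.064258484105122)) [580.78348087  17.09650203  18.        ] [577.59733757  19.86061357  18.        ]
tray w [ 66.28381348 256.63213348] (123.8216552734375, 50.674556732177734) [ 565.2 -386.4   14. ]
tray t [423.54646301 222.18959045] (44.32022476196289, 44.40645217895508) [ 538.6 -353.5   14. ]
(array([ 534.56908373, -327.92060891,   82.9980408 ]), np.float64(11.151839860867542))
```

View pics/c3.png

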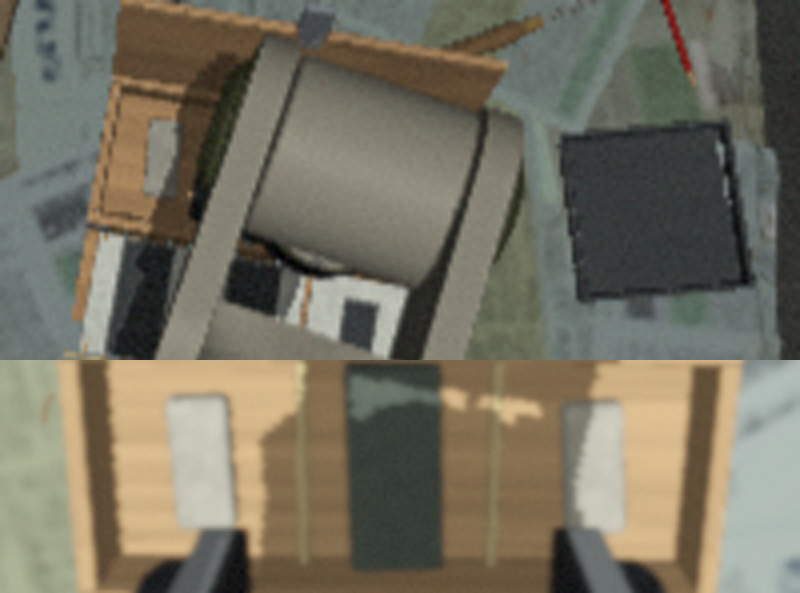

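Run:
```python
from h import *
W,T=cam("wrist"),cam("top");print(tri(W,(337.9,221.8),T,(300.1,208.9)),onz(W,(337.9,221.8),18),onz(T,(300.1,208.9),18))
rows([577,18.5,110],2.972,7)
```

```text
(array([581.08560554,  19.37703609,   9.81745414]), np.float64(1.8270316927796357)) [578.36683005  17.49116861  18.        ] [579.16907692  20.39033152  18.        ]
rotvec [-0.     0.001 -0.   ]
[-0.213  0.237  0.489] [-0.     0.001 -0.   ]
[-0.213  0.237  0.489] [-0.     0.001 -0.   ]
[-0.213  0.236  0.489] [-0.     0.001 -0.   ]
[-0.213  0.236  0.489] [-0.     0.001 -0.   ]
[-0.213  0.236  0.489] [-0.     0.001 -0.   ]
[-0.213  0.236  0.489] [-0.     0.001 -0.   ]
[-0.214  0.236  0.489] [-0.     0.001 -0.   ]
```

Emit:
arm_command(steps=[[[0.5,-0.3,0.33,0.3,0,0,0],[0.5,-0.3,0.33,0.3,0,0,0],[0.5,-0.3,0.33,0.4,0,0,0],[0.5,-0.3,0.33,0.5,0,0,0],[0.5,-0.3,0.33,0.6,0,0,0],[0.5,0,0,0.65,0,0,0],[0.5,0,0,0.65,0,0,0],[0.5,0,0,0,0,0,0]]])

```text
time_s: 9.55
eef_pos: [576.3, 18.5, 108.3]
ee_rot: [-0.002, 0.085, 0.996, 0.0]
force: [-0.0, -0.1, 0.1]
grip_width: 0.503
grip_force: 0.0
```

Run:
```python
from h import *
s=sense();print(s["eef_pos"],s["ee_rot"],s["force"],s["time_s"])
im=capture("wrist");save("w4",im);np.save("w4.npy",np.r_[s["eef_pos"],s["ee_rot"]])
W=cam("wrist",s);print(proj(W,[578,19,18]))
```

```text
[576.31211432  18.45298412 108.32566675] [-2.41188980e-03  8.47967238e-02  9.96395328e-01  2.19268365e-04] [-0.03133968 -0.13731656  0.1239972 ] 9.55
[281.21860643 210.41984047]
```

View pics/w4.png

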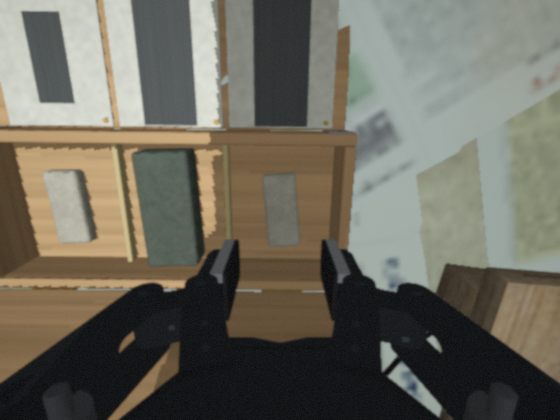

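The block's centre is at about (282,209) between the pads, and it projects to (281,210), so the position agrees. I'll check its height from the two wrist views, then descend.

Run:
```python
from h import *
f=lambda n:(lambda v:cam("wrist",dict(eef_pos=v[:3],ee_rot=v[3:])))(np.load(n+".npy"))
A,B=f("w3"),f("w4")
im=cv2.imread("pics/w4.png")[160:260,255:310];h=cv2.cvtColor(im,cv2.COLOR_BGR2HSV)
c=max(cv2.findContours(cv2.inRange(h,(0,0,60),(180,75,255)),0,2)[0],key=cv2.contourArea);r=cv2.minAreaRect(c);p=np.array(r[0])+[255,160];print(p,r)
print(tri(A,(337.9,221.8),B,p),onz(B,p,18))
```

```text
[280.93793106 209.25517273] ((25.937931060791016, 49.25517272949219), (73.744384765625, 33.550376892089844), 85.2363510131836)
(array([578.33125962,  18.71568902,  14.05892541]), np.float64(0.13940920330432605)) [577.02023903  18.94416311  18.        ]
```

Emit:
arm_command(steps=[[[0.5,-0.02,0,0.4,0,0,0],[0.5,0,0,0.4,0,0,0],[0.5,0,0,0.4,0,0,0],[0.5,0,0,0.25,0,0,0],[0.5,0,0,0.15,0,0,0],[0.5,0,0,0.1,0,0,0],[0.5,0,0,0,0,0,0]]])

```text
time_s: 10.48
eef_pos: [577.9, 18.1, 25.9]
ee_rot: [0.0, 0.085, 0.996, -0.0]
force: [1.6, -1.3, 0.4]
grip_width: 0.501
grip_force: 0.0
```

Emit:
arm_command(steps=[[[0.5,0,0,0.05,0,0,0],[0.5,0,0,0,0,0,0],[0,0,0,0,0,0,0],[0,0,0,0,0,0,0],[0,0,0,0,0,0,0],[0,0,0,0,0,0,0]]], squeeze=30)

```text
time_s: 11.22
eef_pos: [578.0, 18.1, 23.6]
ee_rot: [0.0, 0.085, 0.996, -0.0]
force: [-0.9, -0.3, 5.4]
grip_width: 0.294
grip_force: 29.3
```

Emit:
arm_command(steps=[[[0,0,0,-0.2,0,0,0],[0,0,0,-0.6,0,0,0],[0,0,0,-0.8,0,0,0],[0,0.3,0,-0.8,0,0,0],[0,0.7,0,-0.2,0,0,0],[0,0,-0.4,0,0,0,0],[0,0,-0.8,0,0,0,0],[0,-0.1,-0.9,0,0,0,0]]])

```text
time_s: 12.22
eef_pos: [515.2, -78.5, 153.7]
ee_rot: [0.0, 0.084, 0.996, -0.0]
force: [0.7, -0.8, -0.1]
grip_width: 0.298
grip_force: 28.8
```

Emit:
arm_command(steps=[[[0,-0.1,-0.9,0,0,0,0],[0,-0.2,-0.9,0,0,0,0],[0,-0.2,-0.9,0,0,0,0],[0,-0.2,-0.9,0,0,0,0],[0,-0.2,-0.9,0,0,0,0],[0,-0.2,-0.6,0,0,0,0],[0,-0.18,-0.26,0,0,0,0],[0,0,0,0,0,0,0]]])

```text
time_s: 13.22
eef_pos: [533.3, -353.2, 153.1]
ee_rot: [-0.0, 0.085, 0.996, 0.0]
force: [-0.2, 0.2, 0.2]
grip_width: 0.294
grip_force: 28.8
```

Run:
```python
from h import *
s=sense();print(s["eef_pos"],s["ee_rot"],s["force"],s["time_s"],s["grip_width"],s["grip_force"])
im=capture("wrist");save("w5",im);np.save("w5.npy",np.r_[s["eef_pos"],s["ee_rot"]])
W=cam("wrist",s);print(proj(W,[534,-353,8]),proj(W,[s["eef_pos"][0],s["eef_pos"][1],s["eef_pos"][2]-8]))
```

```text
[ 533.27863728 -353.23102691  153.067942  ] [-1.17137032e-04  8.52507716e-02  9.96359515e-01  1.00384914e-04] [-0.22148684  0.2380712   0.16252771] 13.225 0.2939537467133687 28.848129847319797
[280.47920501 191.28811513] [280.24273057 257.11232206]
```

View pics/w5.png

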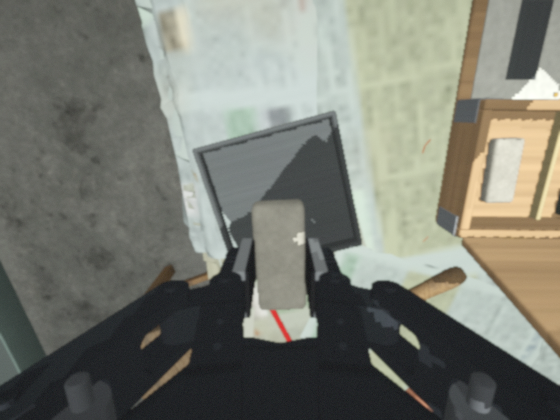

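The block is held level at (280,250). The tray's rim corners are at (195,149), (335,112) and (360,244).

Run:
```python
from h import *
W=cam("wrist");T=cam("top");f=lambda u,v:(260+u/4-.4,170+v/4-.4)
P=[onz(W,p,20) for p in((195,149),(335,112),(360,244))];print(np.round(P,1),((P[0]+P[2])/2).round(1),np.linalg.norm(P[0]-P[1]),np.linalg.norm(P[1]-P[2]))
# near-right, near-left, far-left corners in top view
for w,t in(((195,149),f(750,283)),((335,112),f(581,300)),((360,244),f(561,134))): print(tri(W,w,T,t),onz(T,t,20).round(1))
c=(P[0]+P[2])/2;rows([c[0],c[1],30],2.972,7)
```

```text
[[ 480.2 -419.4   20. ]
 [ 470.1 -294.1   20. ]
 [ 595.9 -284.6   20. ]] [ 538.1 -352.    20. ] 125.71267371879412 126.18308970851841
(array([ 481.82987957, -419.87925598,   17.04767188]), np.float64(2.9851941903257146)) [ 483.  -418.3   20. ]
(array([ 470.28612581, -293.3939763 ,   16.02259663]), np.float64(0.29111516076533794)) [ 470.1 -292.2   20. ]
(array([ 597.00615201, -284.01741317,   17.52121284]), np.float64(0.2594243448679904)) [ 596.4 -283.2   20. ]
rotvec [ 0. -0. -0.]
[-0.013  0.003  0.352] [ 0. -0. -0.]
[-0.013  0.003  0.352] [ 0. -0. -0.]
[-0.013  0.003  0.352] [ 0. -0. -0.]
[-0.013  0.003  0.352] [ 0. -0. -0.]
[-0.013  0.003  0.352] [ 0. -0. -0.]
[-0.013  0.003  0.352] [ 0. -0. -0.]
[-0.013  0.003  0.352] [ 0. -0. -0.]
```

Sizes come out at 126 mm, as given. Now I'll lower to z ≈ 29, then ease down.

Emit:
arm_command(steps=[[[0,-0.05,0.02,0.6,0,0,0],[0,-0.04,0,0.6,0,0,0],[0,0,0,0.5,0,0,0],[0,0,0,0.4,0,0,0],[0,0,0,0.25,0,0,0],[0,0,0,0.1,0,0,0],[0,0,0,0,0,0,0]]])

```text
time_s: 14.15
eef_pos: [538.2, -352.6, 31.1]
ee_rot: [0.0, 0.085, 0.996, -0.0]
force: [-0.2, 0.5, 0.4]
grip_width: 0.293
grip_force: 28.8
```

Emit:
arm_command(steps=[[[0,0,0,0.03,0,0,0],[0,0,0,0.02,0,0,0],[0,0,0,0,0,0,0]]])

```text
time_s: 14.52
eef_pos: [538.1, -352.5, 28.4]
ee_rot: [0.0, 0.085, 0.996, -0.0]
force: [-0.2, 0.8, 0.1]
grip_width: 0.298
grip_force: 28.8
```

Emit:
arm_command(steps=[[[0,0,0,0.02,0,0,0],[0,0,0,0.02,0,0,0],[0,0,0,0,0,0,0]]])

```text
time_s: 14.9
eef_pos: [538.0, -352.4, 26.1]
ee_rot: [-0.0, 0.085, 0.996, 0.0]
force: [0.5, -0.0, -0.3]
grip_width: 0.295
grip_force: 28.8
```

Emit:
arm_command(steps=[[[0,0,0,0.015,0,0,0],[0,0,0,0.015,0,0,0],[0,0,0,0,0,0,0]]])

```text
time_s: 15.28
eef_pos: [538.1, -352.5, 25.6]
ee_rot: [0.0, 0.085, 0.996, -0.0]
force: [-3.3, 1.8, 7.7]
grip_width: 0.296
grip_force: 29.5
```

Emit:
arm_command(steps=[[[0.5,0,0,0,0,0,0],[0.5,0,0,0,0,0,0],[0.5,0,0,0,0,0,0],[0.5,0,0,-0.3,0,0,0],[0.5,0,0,-0.8,0,0,0],[0.55,0,0,-1,0,0,0],[0.55,0,0,-1,0,0,0],[0.55,0,0,-1,0,0,0]]])

```text
time_s: 16.27
eef_pos: [537.9, -352.3, 232.7]
ee_rot: [0.0, 0.085, 0.996, -0.0]
force: [0.6, -0.1, 0.4]
grip_width: 0.549
grip_force: 0.0
```

Emit:
arm_command(steps=[[[0.55,0,0,-0.8,0,0,0],[0.55,0,0,-0.3,0,0,0],[0.55,0,0,0,0,0,0]]])

```text
time_s: 16.65
eef_pos: [538.1, -352.5, 285.0]
ee_rot: [0.0, 0.085, 0.996, -0.0]
force: [0.3, -0.5, -0.6]
grip_width: 0.55
grip_force: 0.0
```

Run:
```python
from h import *
s=sense();print(s["eef_pos"],s["time_s"],s["grip_width"])
im=cv2.cvtColor(capture("wrist"),4);cv2.imwrite("pics/w6.png",im);W=cam("wrist",s)
print("lid tab px",proj(W,[651,-78,186]))
u,v=proj(W,[538,-352,20]);print(u,v);u,v=int(u),int(v)
h=cv2.cvtColor(im,cv2.COLOR_BGR2HSV)[v-50:v+50,u-40:u+40];m=cv2.inRange(h,(0,0,85),(180,60,255))
for c in cv2.findContours(m,0,2)[0]:
    if cv2.contourArea(c)>100:
        r=cv2.minAreaRect(c);p=np.array(r[0])+[u-40,v-50];print(r,onz(W,p,20).round(1))
rows([651.5,-78.1,285],2.972,7)
```

```text
[ 538.05384168 -352.46993578  285.00216828] 16.65 0.5504028303582722
lid tab px [613.08511005 276.08121096]
280.52315785036717 168.35564509384716
((54.5, 91.5), (15.0, 49.0), 90.0) [ 599.  -342.4   20. ]
((39.5, 49.5), (99.0, 79.0), 90.0) [ 536.6 -353.2   20. ]
rotvec [ 0.001 -0.001 -0.   ]
[-0.188  0.827 -0.003] [ 0.001 -0.001 -0.   ]
[-0.188  0.827 -0.004] [ 0.001 -0.001 -0.   ]
[-0.188  0.827 -0.004] [ 0.001 -0.001 -0.   ]
[-0.188  0.827 -0.004] [ 0.001 -0.001 -0.   ]
[-0.188  0.827 -0.004] [ 0.001 -0.001 -0.   ]
[-0.188  0.827 -0.004] [ 0.001 -0.001 -0.   ]
[-0.188  0.827 -0.004] [ 0.001 -0.001 -0.   ]
```

Emit:
arm_command(steps=[[[0.55,-0.1,0.6,0,0,0,0],[0.55,-0.2,0.85,0,0,0,0],[0.55,-0.2,0.85,0,0,0,0],[0.55,-0.2,0.85,0,0,0,0],[0.55,-0.2,0.85,0,0,0,0],[0.55,-0.2,0.85,0,0,0,0],[0.55,-0.2,0.84,0,0,0,0],[0.55,-0.02,0.1,0,0,0,0]]])

```text
time_s: 17.7
eef_pos: [652.3, -75.7, 282.4]
ee_rot: [-0.002, 0.083, 0.997, 0.001]
force: [0.1, -0.8, -0.4]
grip_width: 0.549
grip_force: 0.0
```

Emit:
arm_command(steps=[[[0.55,0,0,0.5,0,0,0],[0.55,0,0,0.5,0,0,0],[0.55,0,0,0.5,0,0,0],[0.55,0,0,0.4,0,0,0],[0.55,0,0,0.15,0,0,0],[0.55,0,0,0,0,0,0]]])

```text
time_s: 18.45
eef_pos: [651.7, -78.7, 181.7]
ee_rot: [-0.001, 0.085, 0.996, 0.0]
force: [-0.4, -0.2, -0.3]
grip_width: 0.555
grip_force: 0.0
```

Emit:
arm_command(steps=[[[0,0,0,0,0,0,0],[0,0,0,0,0,0,0],[0,0,0,0,0,0,0],[0,0,0,0,0,0,0]]], squeeze=35)

```text
time_s: 18.95
eef_pos: [652.2, -79.9, 183.4]
ee_rot: [0.001, 0.085, 0.996, -0.001]
force: [-1.7, -6.2, 1.6]
grip_width: 0.249
grip_force: 36.5
```

Emit:
arm_command(steps=[[[0,0.279,0,-0.051,0,0,0],[0,0.283,0,-0.022,0,0,0],[0,0.284,0,0.006,0,0,0],[0,0.282,0,0.034,0,0,0],[0,0.277,0,0.062,0,0,0],[0,0.27,0,0.09,0,0,0],[0,0.259,0,0.116,0,0,0],[0,0.246,0,0.141,0,0,0]]])

```text
time_s: 19.95
eef_pos: [545.6, -60.6, 166.3]
ee_rot: [0.003, 0.085, 0.996, -0.001]
force: [-1.7, -1.2, 10.2]
grip_width: 0.247
grip_force: 39.0
```

Emit:
arm_command(steps=[[[0,0.233,0,0.163,0,0,0],[0,0.215,0,0.185,0,0,0],[0,0.196,0,0.206,0,0,0],[0,0.174,0,0.224,0,0,0],[0,0.15,0,0.241,0,0,0],[0,0.125,0,0.255,0,0,0],[0,0.098,0,0.266,0,0,0],[0,0.04,0,0.14,0,0,0]]])

```text
time_s: 20.95
eef_pos: [483.8, -49.3, 79.6]
ee_rot: [0.0, 0.085, 0.996, 0.0]
force: [-4.3, 2.9, 4.8]
grip_width: 0.249
grip_force: 37.8
```

Emit:
arm_command(steps=[[[0,0.025,0,0.08,0,0,0],[0,0.02,0,0.08,0,0,0],[0,0.015,0,0.08,0,0,0],[0,0.01,0,0.08,0,0,0],[0,0.01,0,0.08,0,0,0],[0,0.005,0,0.06,0,0,0],[0,0,0,0.04,0,0,0],[0,0,0,0,0,0,0]]])

```text
time_s: 21.95
eef_pos: [479.5, -48.6, 54.0]
ee_rot: [-0.0, 0.085, 0.996, 0.0]
force: [-1.4, 5.1, -0.5]
grip_width: 0.248
grip_force: 36.9
```

Now in 1–1.5 mm steps, watching the force.

Emit:
arm_command(steps=[[[0,0,0,0.03,0,0,0],[0,0,0,0.03,0,0,0],[0,0,0,0.03,0,0,0],[0,0,0,0.03,0,0,0],[0,0,0,0,0,0,0]]])

```text
time_s: 22.58
eef_pos: [479.3, -48.5, 48.0]
ee_rot: [-0.001, 0.085, 0.996, 0.0]
force: [-1.8, 4.8, 0.7]
grip_width: 0.251
grip_force: 37.0
```

Emit:
arm_command(steps=[[[0,0,0,0.02,0,0,0],[0,0,0,0.02,0,0,0],[0,0,0,0,0,0,0]]])

```text
time_s: 22.95
eef_pos: [479.3, -48.5, 46.1]
ee_rot: [-0.001, 0.085, 0.996, 0.0]
force: [-3.8, 4.7, 0.6]
grip_width: 0.25
grip_force: 37.1
```

Emit:
arm_command(steps=[[[0,0,0,0.02,0,0,0],[0,0,0,0.02,0,0,0],[0,0,0,0,0,0,0]]])

```text
time_s: 23.32
eef_pos: [479.3, -48.5, 44.1]
ee_rot: [-0.001, 0.085, 0.996, 0.0]
force: [-2.8, 4.4, 1.1]
grip_width: 0.254
grip_force: 37.1
```

Emit:
arm_command(steps=[[[0,0,0,0.02,0,0,0],[0,0,0,0.02,0,0,0],[0,0,0,0,0,0,0]]])

```text
time_s: 23.7
eef_pos: [479.3, -48.5, 42.1]
ee_rot: [-0.001, 0.085, 0.996, 0.0]
force: [-3.4, 3.8, 1.0]
grip_width: 0.25
grip_force: 37.1
```

Emit:
arm_command(steps=[[[0,0,0,0.02,0,0,0],[0,0,0,0.02,0,0,0],[0,0,0,0,0,0,0]]])

```text
time_s: 24.08
eef_pos: [479.4, -48.5, 41.5]
ee_rot: [-0.001, 0.085, 0.996, 0.0]
force: [-10.1, 6.2, 21.5]
grip_width: 0.244
grip_force: 39.3
```

Emit:
arm_command(steps=[[[0,0,0,0.02,0,0,0],[0,0,0,0.02,0,0,0],[0,0,0,0,0,0,0]]])

```text
time_s: 24.45
eef_pos: [479.7, -48.6, 40.9]
ee_rot: [-0.0, 0.084, 0.996, -0.0]
force: [-16.7, 7.6, 39.6]
grip_width: 0.251
grip_force: 41.5
```

Emit:
arm_command(steps=[[[0,0,0,-0.02,0,0,0],[0.5,0,0,0,0,0,0],[0.5,0,0,0,0,0,0],[0.5,0,0,0,0,0,0],[0.5,0,0,-0.3,0,0,0],[0.5,0,0,-0.6,0,0,0],[0.5,0,0,-1,0,0,0],[0.5,0.3,0,-1,0,0,0]]])

```text
time_s: 25.45
eef_pos: [465.0, -46.3, 186.9]
ee_rot: [0.001, 0.085, 0.996, -0.0]
force: [0.0, -0.8, -0.2]
grip_width: 0.5
grip_force: 0.0
```

Emit:
arm_command(steps=[[[0.5,0.8,0,-0.8,0,0,0],[0.5,0.8,0,-0.5,0,0,0],[0.5,0.4,0,0,0,0,0],[0.5,0,0,0,0,0,0]]])

```text
time_s: 25.95
eef_pos: [365.8, -29.2, 250.5]
ee_rot: [0.001, 0.085, 0.996, -0.0]
force: [0.3, -0.6, 0.2]
grip_width: 0.497
grip_force: 0.0
```

Run:
```python
from h import *
s=sense();print(s["eef_pos"],s["time_s"],s["force"])
a=cv2.cvtColor(capture("wrist"),4);t=cv2.cvtColor(capture("top"),4)
cv2.imwrite("pics/w7.png",a);cv2.imwrite("pics/top7.png",t)
cv2.imwrite("pics/final.png",np.vstack([cv2.resize(t[160:290,260:460],(800,520),interpolation=2)[:,:],])[:300])
o=np.hstack([cv2.resize(t[170:290,280:460],(450,300),interpolation=2),cv2.resize(cv2.imread("pics/w6.png")[80:260,180:400],(350,300))])
b=cv2.resize(a,(400,300));b=np.hstack([b,cv2.resize(a[100:310,140:440],(400,300),interpolation=2)])
cv2.imwrite("pics/final.png",np.vstack([o,b]))
```

```text
[365.84851243 -29.17838565 250.51069921] 25.95 [ 0.33273255 -0.63228086  0.24273649]
```

View pics/final.png

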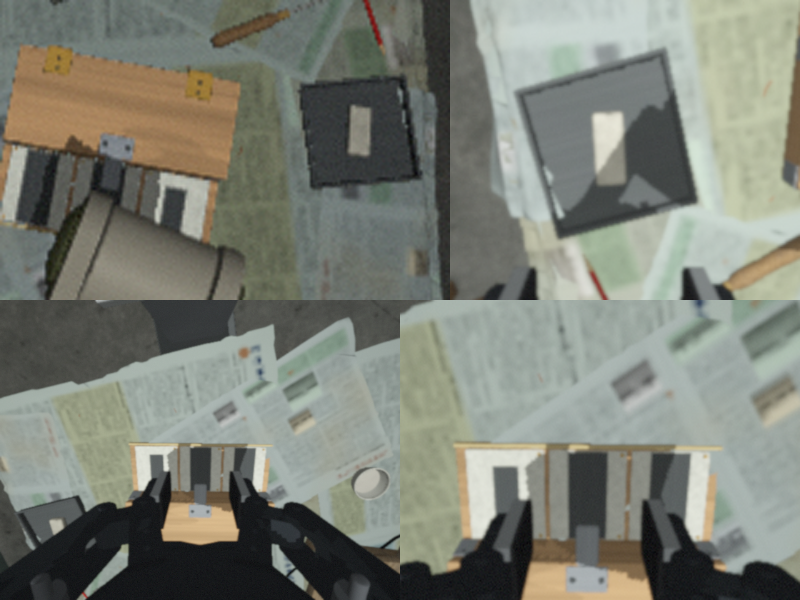

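The block lies flat in the tray and the lid looks shut. Opening the fingers could have dragged the tab up a little, so I'll press the lid gently near its front edge with closed fingers to check.

Emit:
arm_command(steps=[[[0,-0.5,0,0,0,0,0],[0,-0.7,0,0.4,0,0,0],[0,-0.7,0,0.7,0,0,0],[0,-0.7,0,0.7,0,0,0],[0,-0.46,0,0.7,0,0,0],[0,0,0,0.6,0,0,0],[0,0,0,0.3,0,0,0],[0,0,0,0,0,0,0]]])

```text
time_s: 27.05
eef_pos: [517.1, -55.1, 78.8]
ee_rot: [-0.001, 0.085, 0.996, 0.0]
force: [-0.2, 0.8, -0.1]
grip_width: 0.0
grip_force: 0.0
```

Emit:
arm_command(steps=[[[0,0,0,0.03,0,0,0],[0,0,0,0.03,0,0,0],[0,0,0,0.03,0,0,0],[0,0,0,0,0,0,0]]])

```text
time_s: 27.55
eef_pos: [517.2, -55.2, 75.1]
ee_rot: [0.0, 0.085, 0.996, -0.0]
force: [-0.2, -0.1, 0.9]
grip_width: -0.002
grip_force: 0.0
```

Emit:
arm_command(steps=[[[0,0,0,0.03,0,0,0],[0,0,0,0.03,0,0,0],[0,0,0,0.03,0,0,0],[0,0,0,0.02,0,0,0],[0,0,0,0,0,0,0]]])

```text
time_s: 28.18
eef_pos: [517.2, -55.2, 69.3]
ee_rot: [-0.0, 0.085, 0.996, 0.0]
force: [-0.4, 0.1, 0.2]
grip_width: 0.001
grip_force: 0.0
```

Emit:
arm_command(steps=[[[0,0,0,0.02,0,0,0],[0,0,0,0.02,0,0,0],[0,0,0,0,0,0,0]]])

```text
time_s: 28.55
eef_pos: [517.2, -55.2, 67.4]
ee_rot: [-0.0, 0.085, 0.996, 0.0]
force: [-0.2, 0.2, -0.9]
grip_width: -0.0
grip_force: 0.0
```

Emit:
arm_command(steps=[[[0,0,0,0.02,0,0,0],[0,0,0,0.015,0,0,0],[0,0,0,0,0,0,0]]])

```text
time_s: 28.92
eef_pos: [517.2, -55.2, 66.0]
ee_rot: [0.0, 0.085, 0.996, -0.0]
force: [-1.9, 0.5, 5.5]
grip_width: -0.0
grip_force: 2.5
```

Contact comes at a tip height of 52 mm, which is exactly the shut lid's top. I'll give it one light press, then retreat.

Emit:
arm_command(steps=[[[0,0,0,0.015,0,0,0],[0,0,0,0,0,0,0]]])

```text
time_s: 29.18
eef_pos: [517.3, -55.2, 65.9]
ee_rot: [0.0, 0.085, 0.996, -0.0]
force: [-5.8, 0.5, 13.2]
grip_width: -0.001
grip_force: 6.5
```

Emit:
arm_command(steps=[[[0,0,0,-0.3,0,0,0],[0,0,0,-0.8,0,0,0],[0,0,0,-1,0,0,0],[0,0.5,0,-1,0,0,0],[0,0.5,0,-0.5,0,0,0],[0,0,0,0,0,0,0],[0,0,0,0,0,0,0]]])

```text
time_s: 30.05
eef_pos: [468.0, -46.8, 244.5]
ee_rot: [-0.0, 0.085, 0.996, 0.0]
force: [0.3, 0.2, -1.6]
grip_width: -0.001
grip_force: 0.0
```

```bash
python3 -c "
from h import *
s=sense();print(s['time_s'],s['eef_pos'],s['force']);print(finish_job())"
```

```text
30.05 [468.04645039 -46.79128683 244.47969822] [ 0.3446335   0.16043121 -1.60597815]
the job is handed in; nothing more can be done
None
```

I took the mismatched pale block out of the left compartment (its card shows the oil stone), laid it flat in the steel tray, eased the lid shut and handed the job in at 30 s; a light press at the lid's front edge met it at its shut height.

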